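Find the full sweets tin by feel and hold it up

ROBOT

A 6-joint arm with a two-finger parallel gripper is mounted at the origin on the work surface. World frame = base frame: x ahead of the robot, y to its left, z up, the work surface at z = 0. Lengths are in m, angles in rad, forces in N, time in s.
With the tool pointing down it reaches from about 0.35 to 0.85 m from the base axis. Payload 8.1 kg.
Tool frame: the origin (TCP) lies midway between the tips of the shut fingers; the grasp point (between the pads) lies 19 mm behind it; z points along the fingers, y is the direction in which the jaws open and shut (so a half turn about z gives the same grasp; the last joint's range is limited). The gripper opens to 93 mm and grips with 3 to 60 N. Pads are 15 mm wide; open, the fingers measure 128 mm over their backs; the gripper's body (75 mm by 188 mm) begins 65 mm behind the grasp point.
Start: joints at [1.052, 0.13, 1.488, -0, 1.523, -0.085], TCP at [0.252, 0.544, 0.195] pointing down, gripper open.
Joint ranges: [-2.96, 2.96], [-0.89, 2.26], [0.02, 2.5], [-1.34, 4.48], [0, 2.73], [-2.66, 2.66]. Speed limits (rad/s): [2.39, 2.39, 2.79, 3.14, 3.14, 3.14].

INTERFACE

Orientations are given as a rotation vector (axis times angle).
In Python, from plant import robot gives the robot as it stands. The module is installed in compiled form; this text tells all that it offers.
- The arm moves only by the shell command python3 -m pendant 'ROWS' [FORCE]. ROWS is JSON, a list of rows, each an object with "translation": the shift along the tool's x, y, z in mm, a list of three; "twist": the turn, a rotation vector about the tool's x, y, z in rad, a list of three; "grip": the opening, from -1 (shut) to 1 (fully open). A call has exactly 10 rows; each row shifts and turns the pose as measured when the row begins, along the tool's axes as they then stand; what a row does not reach is not made up. A row lasts 1/10 s, in which the tool goes at most 50 mm and 8.59 degrees, less where a joint would pass 70% of its speed; a pose out of reach is approached as far as the arm can. A call is refused whole if a number of a shift passes 50 or a number of a turn 0.15, either way. A call with a gripper value outside its range is refused whole. The fingers move at their own pace and stop on an object; FORCE is the grip in N (left out, the last holds). Time passes only in rows, so rows that do not move let the fingers close, or fill a call up. It gives the time, the measured TCP pose, the force and the opening at its end, in the units of the state.
- robot.read_state(): the state, without advancing time (a new reading comes with each control period).
- robot.read_camera(name): name is "scene" or "top" or "wrist"; returns (picture, depth): 480x640x3 uint8, red, green, blue; 480x640 float32, m along the optical axis (not along the pixel's ray), 0 where there is no reading.
- robot.camera_info(name): a dict with "vertical_fov" (degrees; the focal length in pixels is half the picture's height over the tangent of half this angle, whatever the lens; pixels are square), "cx", "cy" (the principal point, pixels), "cam_to_world" (4x4, takes a point from camera to world coordinates). Camera axes: x right, y up, looking along -z (the intrinsics and any distortion apply to the point x, -y, -z); pixel columns grow to the right and rows downward; lengths in m; the calibration is good to about 2 mm. A picture is of the moment at which its call begins: read the wrist's pose just before it. camera_info takes no time and is no camera call; for the wrist camera it gives the pose at the moment of the call.
- robot.close_job(): hands the job in, once; it reports no verdict.
The state is a dict: "t": time; "q": joint angles; "dq": joint speeds; "joint_torque": joint torques, N m; "tool_pos": TCP position; "orientation": TCP orientation; "force": force on the tool from outside, world axes, zero at the start; "wrist_torque": the same for the moment, N m; "opening": finger opening in m.
Only numpy, scipy, OpenCV 4.12 (cv2) and the standard library are available. Lean on these libraries where they do the work, as an engineer would, in place of code of your own. Each camera call takes 0.05 s, during which the arm holds its last target. There are 200 camera calls.

TASK

The candy jar needs refilling, and only one of the three identical tins in the gift pack is still full. Lift the tins out of the pack's wells, feel which is the heaviest, and stand the two lighter ones upright on the marble-look tray (set them down gently, no dropping). Finish while holding the heaviest tin in the gripper, upright and still, with its underside at least 12 cm above the cabinet top and touching nothing else; do not topple any tin or disturb the other things on the cabinet.

Things in the scene. Friction and masses are not known exactly. Their poses are not given: they have to be found in the camera images.
- gift_pack: fixed gift pack, a carton base 326 x 112 mm and 40 mm high with a moulded insert (top face 38 mm up) that has three round wells in a row along its own x axis, centred at x = -100, 0 and +100 mm, y = 0; each well is 66 mm in diameter and 30 mm deep, its floor 8 mm above the cabinet top. Origin: centre of its underside, z up. One tin stands in each well, sticking out 70 mm above the insert
- tray: fixed marble-look ceramic tray, 330 mm (own x) x 150 mm (own y), rim 7 mm wide and 18 mm high, flat inner floor 316 x 136 mm at 7 mm height, empty at the start. Origin: centre of its underside, z up. Pack and tray lie on opposite sides in front of the robot, either way round
- tin_a: closed round metal tin of sweets, upright cylinder 62 mm in diameter and 100 mm tall with straight sides (slip lid from 76 mm up, flush within 1 mm, it stays on); origin at the centre of its underside, z up. The three tins look identical; one is full (about 0.4 kg), the others partly emptied (about 0.22 and 0.125 kg, each within 10 percent). Which name is the full one says nothing to you and its well changes from start to start
- tin_b: closed round metal tin of sweets, upright cylinder 62 mm in diameter and 100 mm tall with straight sides (slip lid from 76 mm up, flush within 1 mm, it stays on); origin at the centre of its underside, z up. The three tins look identical; one is full (about 0.4 kg), the others partly emptied (about 0.22 and 0.125 kg, each within 10 percent). Which name is the full one says nothing to you and its well changes from start to start
- tin_c: closed round metal tin of sweets, upright cylinder 62 mm in diameter and 100 mm tall with straight sides (slip lid from 76 mm up, flush within 1 mm, it stays on); origin at the centre of its underside, z up. The three tins look identical; one is full (about 0.4 kg), the others partly emptied (about 0.22 and 0.125 kg, each within 10 percent). Which name is the full one says nothing to you and its well changes from start to start
- bell: bystander: chrome desk bell, 86 mm in diameter, 61 mm high, loose; origin at the centre of its underside
- candy_jar: bystander: clear glass candy jar with screw-top metal lid, 100 mm in diameter, 144 mm high, loose; origin at the centre of its underside
- remote: bystander: black plastic remote, 155 (own x) x 42 x 17 mm, lying between pack and tray, loose; origin at the centre of its underside
- key_holder: bystander: green silicone key holder dish with keys, 80 (own x) x 60 x 22 mm, loose; origin at the centre of its underside
- coasters: bystander: stack of round coasters, 92 mm in diameter, 20 mm high, loose; origin at the centre of its underside
- glasses_case: bystander: grey glasses case, 155 (own x) x 58 x 38 mm, loose; origin at the centre of its underside
- succulent: bystander: succulent in a white pot, 78 mm in diameter, about 100 mm high with its leaves, loose; origin at the centre of its underside
Things that resemble listed ones, but are neither listed nor needed, are in the scene too. What is shaped like the tin_b but yellow is not meant.

How it is judged:
By the outcome, as a careful person would: the job done as asked, in the order asked, and still so for the second after the job is handed in, while the arm keeps its last pose, push and grip.
It also fails if it takes over 72 s, if anything falls off the work surface, if the arm or the gripper's body presses on something with over 40 N, if the wrist force passes 120 N, or if a joint passes its speed limit or range.

## Working session

There is one attempt and no reset: what is moved stays moved. The work goes in short steps, Python scripts to look and compute and a shell command to move; the robot and the scene stay as the last step left them, time stands still between calls to the robot, and variables do not carry over. Pictures are saved under pics/ and viewed, about 8 in all and at most 12, crops included, and the job is handed in when it is done.

```bash
mkdir -p pics; python3 - <<'E'
from plant import robot
import cv2,numpy as np
for n in("top","scene"):
    p,d=robot.read_camera(n); cv2.imwrite(f"pics/{n}0.png",p[:,:,::-1]); np.savez(f"{n}0.npz",p=p,d=d)
    i=robot.camera_info(n); print(n,{k:np.round(v,3).tolist() for k,v in i.items() if not isinstance(v,str)})
print(robot.read_state())
E
```

```text
top {'vertical_fov': 45.837, 'cx': 321.282, 'cy': 236.403, 'cam_to_world': [[-0.052, 0.974, -0.219, 0.3], [-0.999, -0.051, 0.009, -0.0], [-0.002, 0.22, 0.976, 1.36], [0.0, 0.0, 0.0, 1.0]]}
scene {'vertical_fov': 46.807, 'cx': 313.808, 'cy': 246.208, 'cam_to_world': [[-0.065, -0.546, 0.835, 1.929], [0.998, -0.055, 0.042, 0.068], [0.023, 0.836, 0.548, 0.942], [0.0, 0.0, 0.0, 1.0]]}
{'t': 0.1, 'q': array([ 1.05163943e+00,  1.31106123e-01,  1.48911746e+00, -1.71517685e-05,
        1.52300496e+00, -8.54114020e-02]), 'dq': array([-0.00192986, -0.00164906, -0.00117171,  0.00012081,  0.00028335,
        0.0011105 ]), 'joint_torque': array([ 8.72398523e-04, -5.61334956e+01, -4.93104386e+01,  7.71606714e-02,
        2.87549745e-02, -9.13378608e-05]), 'tool_pos': array([0.25189017, 0.54397786, 0.1939092 ]), 'orientation': array([-6.75894728e-01, -3.06754099e+00,  2.46077583e-03]), 'force': array([ 0.79733222, -0.342144  , -0.78477895]), 'wrist_torque': array([-0.02084984, -0.06178563,  0.01028489]), 'opening': 0.09342185631436448}
```

View pics/top0.png

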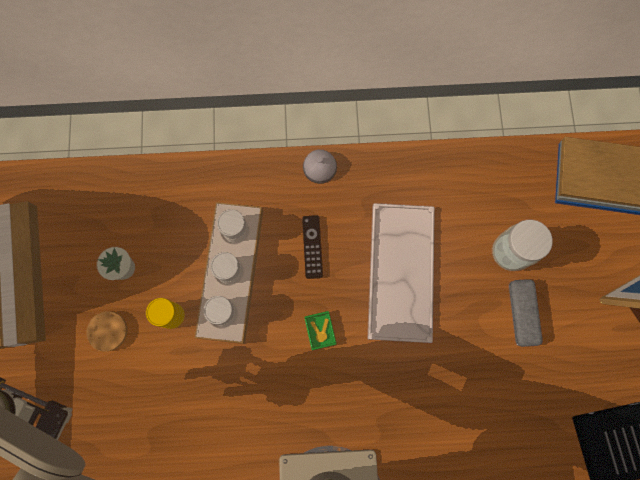

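View pics/scene0.png

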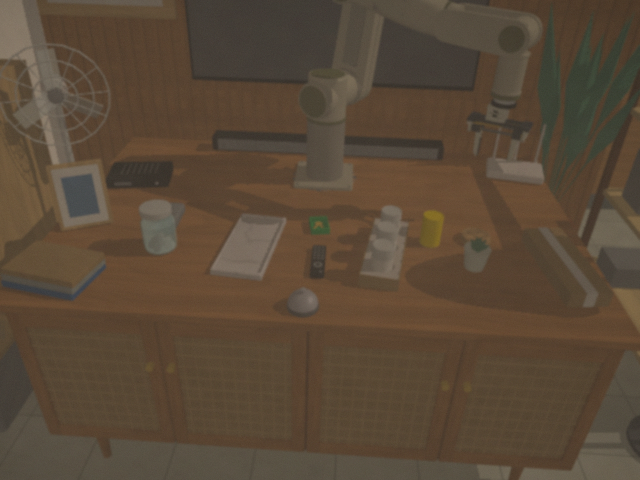

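Top view: three white-lidded tins stand in the pack, at (231,225), (225,268) and (218,310). The yellow decoy is at (165,313), the tray is around (402,272), the remote is at (313,247) and the keys are at (320,330). Other things that could be mistaken for a tin are the candy jar lid (530,240) and the succulent pot (115,264). I choose the three in the pack.

```bash
cat > h.py <<'E'
from plant import robot
import cv2,numpy as np
from scipy.spatial.transform import Rotation as R
def ray(i,px,z):
    f=240/np.tan(np.radians(i["vertical_fov"])/2); M=np.array(i["cam_to_world"])
    d=M[:3,:3]@np.array([(px[0]-i["cx"])/f,-(px[1]-i["cy"])/f,-1]); o=M[:3,3]
    return o+d*(z-o[2])/d[2]
def pt(i,px,dep):
    f=240/np.tan(np.radians(i["vertical_fov"])/2); M=np.array(i["cam_to_world"])
    return M[:3,:3]@(dep*np.array([(px[0]-i["cx"])/f,-(px[1]-i["cy"])/f,-1]))+M[:3,3]
E
python3 - <<'E'
from h import *
i=robot.camera_info("top"); print({k:v for k,v in i.items() if k!="cam_to_world"})
z=np.load("top0.npz");p,d=z["p"],z["d"]
f=240/np.tan(np.radians(i["vertical_fov"])/2);M=np.array(i["cam_to_world"])
v,u=np.mgrid[:480,:640]
P=np.stack([(u-i["cx"])/f*d,-(v-i["cy"])/f*d,-d],-1)@M[:3,:3].T+M[:3,3]
Z=P[...,2]; 
print("table z",np.median(Z[200:340,255:300]))
def comps(m,name,h):
    n,l,s,c=cv2.connectedComponentsWithStats(m.astype(np.uint8))
    for k in range(1,n):
        if s[k,4]>100: 
            r=cv2.minAreaRect(np.argwhere(l==k)[:,::-1].astype(np.float32))
            print(name,s[k].tolist(),np.round(c[k],1),"Z",np.median(Z[l==k]).round(3),"ray",ray(i,c[k],h).round(3),[ray(i,b,h)[:2].round(3).tolist() for b in cv2.boxPoints(r)])
roi=np.zeros(Z.shape,bool);roi[190:350,140:270]=1
comps(roi&(Z>.095)&(Z<.125),"tin",.108)
comps(roi&(Z>.028)&(Z<.05),"pack",.038)
roi[:]=0;roi[190:350,360:445]=1
hsv=cv2.cvtColor(p,cv2.COLOR_RGB2HSV)
comps(roi&(hsv[...,1]<60)&(hsv[...,2]>90),"tray",.012)
roi[:]=1
comps(roi&(Z>.012)&(Z<.3)&(u>280)&(u<560)&(v>140)&(v<355),"oth",.02)
im=cv2.resize(p[190:350,140:300],None,fx=3.7,fy=3.7,interpolation=cv2.INTER_CUBIC);cv2.imwrite("pics/crop.png",im[:,:,::-1])
s=robot.read_state();print(R.from_rotvec(s["orientation"]).as_matrix().round(3))
w=robot.camera_info("wrist");Rt=R.from_rotvec(s["orientation"]).as_matrix();W=np.array(w["cam_to_world"])
print("wrist cam in tool",(Rt.T@(W[:3,3]-s["tool_pos"])).round(3),(Rt.T@W[:3,:3]).round(2).tolist())
E
```

```text
{'vertical_fov': 45.836748211953804, 'cx': 321.28240601911097, 'cy': 236.4025299913474}
table z -0.0009249278240781589
tin [217, 209, 28, 28, 607] [230.7 222.7] Z 0.105 ray [0.625 0.192 0.108] [[0.659, 0.223], [0.656, 0.161], [0.592, 0.163], [0.596, 0.224]]
tin [210, 252, 29, 29, 631] [224.3 265.8] Z 0.106 ray [0.526 0.208 0.108] [[0.528, 0.251], [0.57, 0.207], [0.524, 0.164], [0.482, 0.208]]
tin [204, 296, 29, 29, 663] [217.8 309.9] Z 0.106 ray [0.429 0.224 0.108] [[0.461, 0.254], [0.458, 0.192], [0.396, 0.193], [0.4, 0.254]]
tin [146, 298, 29, 29, 559] [160.1 311.9] Z 0.098 ray [0.431 0.35  0.108] [[0.432, 0.393], [0.475, 0.349], [0.431, 0.307], [0.388, 0.351]]
pack [195, 202, 67, 141, 4293] [230.  275.3] Z 0.037 ray [0.516 0.207 0.038] [[0.376, 0.291], [0.702, 0.241], [0.678, 0.125], [0.354, 0.18]]
tray [368, 204, 66, 139, 8300] [401.8 273.2] Z 0.007 ray [ 0.503 -0.201  0.012] [[0.351, -0.109], [0.68, -0.145], [0.666, -0.301], [0.337, -0.257]]
oth [303, 150, 33, 31, 797] [319.6 165. ] Z 0.038 ray [ 0.784 -0.018  0.02 ] [[0.826, 0.021], [0.822, -0.059], [0.743, -0.054], [0.747, 0.0
[... 190 characters left out ...]
] Z 0.016 ray [0.578 0.01  0.02 ] [[0.656, 0.032], [0.656, -0.01], [0.503, -0.011], [0.503, 0.03]]
oth [493, 220, 60, 51, 2235] [522.2 245.1] Z 0.141 ray [ 0.555 -0.495  0.02 ] [[0.574, -0.406], [0.635, -0.548], [0.536, -0.582], [0.477, -0.442]]
oth [509, 279, 34, 68, 1732] [525.3 312.7] Z 0.036 ray [ 0.393 -0.481  0.02 ] [[0.471, -0.45], [0.475, -0.514], [0.319, -0.512], [0.314, -0.45]]
oth [304, 311, 33, 39, 243] [320.1 329.9] Z 0.02 ray [0.379 0.002 0.02 ] [[0.413, 0.038], [0.423, -0.021], [0.344, -0.035], [0.334, 0.024]]
[[-0.907  0.42  -0.001]
 [ 0.42   0.907 -0.001]
 [ 0.    -0.002 -1.   ]]
wrist cam in tool [ 0.085 -0.001 -0.189] [[0.0, 0.95, 0.3], [1.0, -0.0, 0.0], [0.0, 0.3, -0.95]]
```

View pics/crop.png

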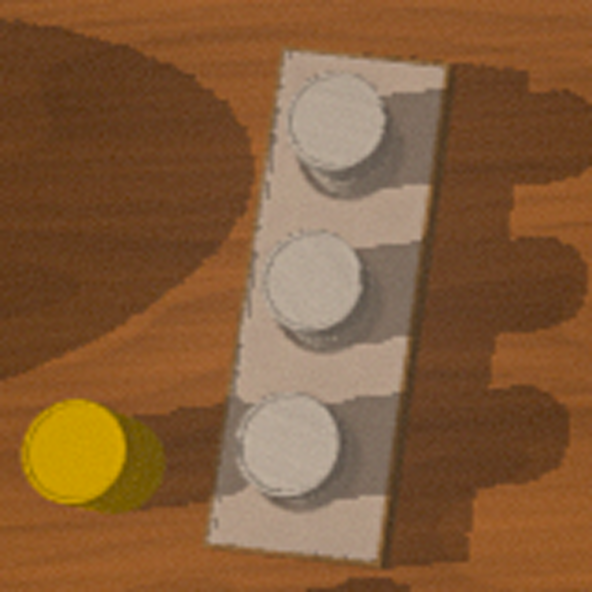

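The crop confirms three white tins in the pack; yellow stays out. Lid centres are (0.429,0.224), (0.526,0.208) and (0.625,0.192). They are 99 mm apart and 105 mm high, as they must be. The tray centre is (0.508,-0.203). Moving above the near tin.

```bash
python3 -m pendant '[{"translation":[-37,-27,0],"twist":[0,0,0],"grip":1},{"translation":[-37,-27,0],"twist":[0,0,0],"grip":1},{"translation":[-37,-27,0],"twist":[0,0,0],"grip":1},{"translation":[-37,-27,0],"twist":[0,0,0],"grip":1},{"translation":[-37,-27,0],"twist":[0,0,0],"grip":1},{"translation":[-37,-27,0],"twist":[0,0,0],"grip":1},{"translation":[-37,-27,0],"twist":[0,0,0],"grip":1},{"translation":[-37,-27,0],"twist":[0,0,0],"grip":1},{"translation":[0,0,0],"twist":[0,0,-0.135],"grip":1},{"translation":[0,0,0],"twist":[0,0,-0.135],"grip":1}]' 20
cat > go.py <<'E'
# usage: go.py x y z yaw(tool y, deg): prints the tool-frame shift/turn needed
from h import *
import sys
def go(x,y,z,yaw=80.7):
    s=robot.read_state();Rt=R.from_rotvec(s["orientation"]).as_matrix()
    c,n=np.cos(np.radians(yaw)),np.sin(np.radians(yaw))
    T=np.array([[-n,c,0],[c,n,0],[0,0,-1]]).T
    T=np.array([[-n,c,0],[c,n,0],[0,0,-1.]])
    print("t",round(s["t"],2),"pos",s["tool_pos"].round(4),"F",s["force"].round(2),"open",round(s["opening"],4),
     "\nshift mm",(1000*Rt.T@(np.array([x,y,z])-s["tool_pos"])).round(1),"twist",R.from_matrix(Rt.T@T).as_rotvec().round(3))
if __name__=="__main__": go(*map(float,sys.argv[1:]))
E
cat > lid.py <<'E'
# lid circle in the wrist view -> world
from h import *
import sys
i=robot.camera_info("wrist");p,d=robot.read_camera("wrist")
cv2.imwrite(sys.argv[1],p[:,:,::-1])
f=240/np.tan(np.radians(i["vertical_fov"])/2);M=np.array(i["cam_to_world"]);v,u=np.mgrid[:480,:640]
P=np.stack([(u-i["cx"])/f*d,-(v-i["cy"])/f*d,-d],-1)@M[:3,:3].T+M[:3,3]
m=((P[...,2]>float(sys.argv[2])-.006)&(P[...,2]<float(sys.argv[2])+.006)&(d>0)).astype(np.uint8)
n,l,s,c=cv2.connectedComponentsWithStats(m)
for k in range(1,n):
    if s[k,4]>800:
        q=P[l==k];h=np.median(q[:,2])
        (a,b),r=cv2.minEnclosingCircle((q[:,:2]*1000).astype(np.float32)); print(s[k].tolist(),"circ",a,b,"r",r,"mean",q.mean(0).round(4),"h",h.round(4),
        "colour",p[l==k].mean(0).round())
E
python3 go.py 0.429 0.224 0.194; python3 lid.py pics/w1.png 0.107
```

```text
t: 1.1
tool_pos: [0.433, 0.2093, 0.1885]
orientation: [-0.244, -3.126, 0.012]
force: [-0.5, -0.2, -0.6]
opening: 0.0927
t 1.1 pos [0.433  0.2093 0.1885] F [-0.47 -0.23 -0.63] open 0.0927 
shift mm [ 6.2 13.9 -5.6] twist [-0.008 -0.005  0.006]
[302, 192, 80, 78, 4832] circ 429.51934814453125 225.326416015625 r 31.53118133544922 mean [0.4284 0.2256 0.1056] h 0.1055 colour [199. 187. 169.]
[304, 307, 72, 62, 3605] circ 526.7944946289062 209.60470581054688 r 31.541790008544922 mean [0.525  0.2101 0.1054] h 0.1054 colour [196. 184. 166.]
[305, 407, 66, 43, 2494] circ 625.8873291015625 193.81005859375 r 31.698869705200195 mean [0.6212 0.1945 0.1052] h 0.1052 colour [195. 183. 165.]
```

View pics/w1.png

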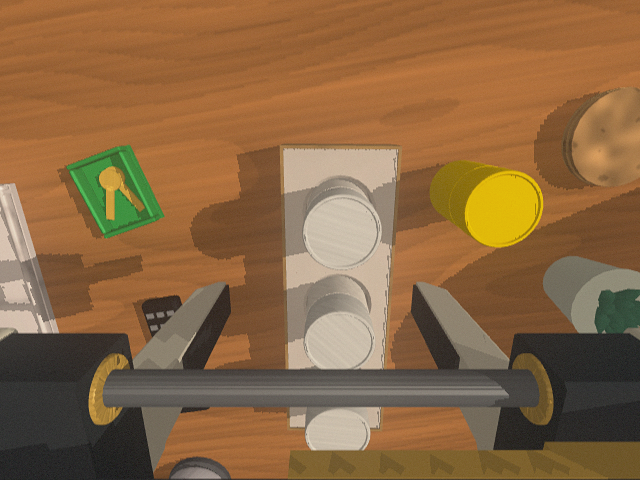

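The wrist view shows the near tin at (341,232), the middle one at (338,340) and the far one at (337,430), between the open fingers. Yellow (503,207) is clear. The wrist view agrees with the top view to 2 mm. Aligning.

```bash
python3 go.py .429 .225 .13; python3 -m pendant '[{"translation":[3,7,0],"twist":[-0.008,-0.005,0.006],"grip":1},{"translation":[3,7,0],"twist":[0,0,0],"grip":1},{"translation":[0,0,10],"twist":[0,0,0],"grip":1},{"translation":[0,0,10],"twist":[0,0,0],"grip":1},{"translation":[0,0,15],"twist":[0,0,0],"grip":1},{"translation":[0,0,10],"twist":[0,0,0],"grip":1},{"translation":[0,0,5],"twist":[0,0,0],"grip":1},{"translation":[0,0,0],"twist":[0,0,0],"grip":1},{"translation":[0,0,0],"twist":[0,0,0],"grip":1},{"translation":[0,0,0],"twist":[0,0,0],"grip":1}]'; python3 go.py .429 .225 .05
```

```text
t 1.15 pos [0.433  0.2092 0.1884] F [-0.28 -0.83 -0.27] open 0.0928 
shift mm [ 5.9 15.6 58.3] twist [-0.009 -0.005  0.016]
t: 2.15
tool_pos: [0.426, 0.2272, 0.1324]
orientation: [-0.254, -3.128, 0.002]
force: [0.4, 0.3, -0.3]
opening: 0.0933
t 2.15 pos [0.426  0.2272 0.1324] F [ 0.42  0.28 -0.34] open 0.0933 
shift mm [-3.6 -1.6 82.4] twist [-0.001 -0.003  0.   ]
```

```bash
python3 -m pendant '[{"translation":[-3,-1.5,8],"twist":[0,0,0],"grip":1},{"translation":[0,0,14],"twist":[0,0,0],"grip":1},{"translation":[0,0,14],"twist":[0,0,0],"grip":1},{"translation":[0,0,14],"twist":[0,0,0],"grip":1},{"translation":[0,0,14],"twist":[0,0,0],"grip":1},{"translation":[0,0,8],"twist":[0,0,0],"grip":1},{"translation":[0,0,4],"twist":[0,0,0],"grip":1},{"translation":[0,0,0],"twist":[0,0,0],"grip":1},{"translation":[0,0,0],"twist":[0,0,0],"grip":1},{"translation":[0,0,0],"twist":[0,0,0],"grip":1}]'; python3 go.py .429 .225 .05
```

```text
t: 3.15
tool_pos: [0.4286, 0.2244, 0.0493]
orientation: [-0.256, -3.128, 0.002]
force: [-0.1, -0.4, -0.3]
opening: 0.0934
t 3.15 pos [0.4286 0.2244 0.0493] F [-0.06 -0.38 -0.26] open 0.0934 
shift mm [-0.3  0.6 -0.7] twist [-0.002 -0.003 -0.001]
```

```bash
python3 -m pendant '[{"translation":[0,0,0],"twist":[0,0,0],"grip":0},{"translation":[0,0,0],"twist":[0,0,0],"grip":-1},{"translation":[0,0,0],"twist":[0,0,0],"grip":-1},{"translation":[0,0,0],"twist":[0,0,0],"grip":-1},{"translation":[0,0,0],"twist":[0,0,0],"grip":-1},{"translation":[0,0,0],"twist":[0,0,0],"grip":-1},{"translation":[0,0,0],"twist":[0,0,0],"grip":-1},{"translation":[0,0,0],"twist":[0,0,0],"grip":-1},{"translation":[0,0,0],"twist":[0,0,0],"grip":-1},{"translation":[0,0,0],"twist":[0,0,0],"grip":-1}]' 25; python3 go.py .429 .225 .15
```

```text
t: 4.15
tool_pos: [0.4301, 0.2251, 0.0513]
orientation: [-0.256, -3.131, -0.001]
force: [1.0, 0.2, -0.1]
opening: 0.0618
t 4.15 pos [0.4301 0.2251 0.0513] F [ 0.96  0.21 -0.08] open 0.0618 
shift mm [  1.1  -0.3 -98.7] twist [ 0.    -0.    -0.001]
```

```bash
python3 -m pendant '[{"translation":[0,0,-8],"twist":[0,0,0],"grip":-1},{"translation":[0,0,-16],"twist":[0,0,0],"grip":-1},{"translation":[0,0,-20],"twist":[0,0,0],"grip":-1},{"translation":[0,0,-20],"twist":[0,0,0],"grip":-1},{"translation":[0,0,-20],"twist":[0,0,0],"grip":-1},{"translation":[0,0,-16],"twist":[0,0,0],"grip":-1},{"translation":[0,0,-8],"twist":[0,0,0],"grip":-1},{"translation":[0,0,0],"twist":[0,0,0],"grip":-1},{"translation":[0,0,0],"twist":[0,0,0],"grip":-1},{"translation":[0,0,0],"twist":[0,0,0],"grip":-1}]'
cat > weigh.py <<'E'
from h import *
a=[]
for k in range(14):
    robot.read_camera("top"); s=robot.read_state(); a.append(s["force"])
a=np.array(a[2:]);print("F mean",a.mean(0).round(2),"sd",a.std(0).round(2),"open",s["opening"],"t",s["t"],"mass~",-a.mean(0)[2]/9.81)
E
python3 weigh.py; python3 go.py .42 -.19 .17 84
```

```text
t: 5.15
tool_pos: [0.4284, 0.2246, 0.164]
orientation: [-0.256, -3.128, 0.001]
force: [-0.2, -0.5, -1.6]
opening: 0.0613
F mean [ 0.09  0.04 -1.06] sd [0.44 0.44 0.5 ] open 0.06141277595178884 t 5.85 mass~ 0.10833986686899223
t 5.85 pos [0.4289 0.2248 0.1648] F [ 0.81 -1.04 -0.88] open 0.0614 
shift mm [ -58.6 -410.7   -5.3] twist [-0.    -0.002 -0.059]
```

The near tin weighs about 0.11–0.12 kg, so it is the lightest. Carrying it to the near end of the tray.

```bash
python3 -m pendant '[{"translation":[-6,-20,0],"twist":[0,0,0],"grip":-1},{"translation":[-6,-38,0],"twist":[0,0,0],"grip":-1},{"translation":[-6,-46,0],"twist":[0,0,0],"grip":-1},{"translation":[-6,-46,0],"twist":[0,0,0],"grip":-1},{"translation":[-6,-46,0],"twist":[0,0,0],"grip":-1},{"translation":[-6,-46,0],"twist":[0,0,0],"grip":-1},{"translation":[-6,-46,0],"twist":[0,0,0],"grip":-1},{"translation":[-6,-46,0],"twist":[0,0,0],"grip":-1},{"translation":[-6,-40,0],"twist":[0,0,0],"grip":-1},{"translation":[-4,-20,0],"twist":[0,0,0],"grip":-1}]'; python3 go.py .423 -.194 .055
```

```text
t: 6.85
tool_pos: [0.4228, -0.1853, 0.1662]
orientation: [0.243, 3.128, -0.0]
force: [0.8, 1.2, -1.7]
opening: 0.0614
t 6.85 pos [ 0.4228 -0.1853  0.1662] F [ 0.76  1.18 -1.67] open 0.0614 
shift mm [ -1.1  -8.6 111.2] twist [0.    0.004 0.007]
```

```bash
python3 -m pendant '[{"translation":[0,-4,6],"twist":[0,0,0],"grip":-1},{"translation":[0,-4,14],"twist":[0,0,0],"grip":-1},{"translation":[0,0,18],"twist":[0,0,0],"grip":-1},{"translation":[0,0,20],"twist":[0,0,0],"grip":-1},{"translation":[0,0,20],"twist":[0,0,0],"grip":-1},{"translation":[0,0,14],"twist":[0,0,0],"grip":-1},{"translation":[0,0,8],"twist":[0,0,0],"grip":-1},{"translation":[0,0,4],"twist":[0,0,0],"grip":-1},{"translation":[0,0,0],"twist":[0,0,0],"grip":-1},{"translation":[0,0,0],"twist":[0,0,0],"grip":-1}]'; python3 go.py .423 -.194 .05
```

```text
t: 7.85
tool_pos: [0.4203, -0.1881, 0.0522]
orientation: [0.239, 3.132, 0.005]
force: [-0.3, -1.1, 0.7]
opening: 0.0615
t 7.85 pos [ 0.4203 -0.1881  0.0522] F [-0.28 -1.09  0.68] open 0.0615 
shift mm [-3.6 -5.5  2.2] twist [0.003 0.    0.01 ]
```

```bash
python3 -m pendant '[{"translation":[0,0,0],"twist":[0,0,0],"grip":-1},{"translation":[0,0,0],"twist":[0,0,0],"grip":-1},{"translation":[0,0,1],"twist":[0,0,0],"grip":-1},{"translation":[0,0,1],"twist":[0,0,0],"grip":-1},{"translation":[0,0,1],"twist":[0,0,0],"grip":-1},{"translation":[0,0,0],"twist":[0,0,0],"grip":-1},{"translation":[0,0,0],"twist":[0,0,0],"grip":-1},{"translation":[0,0,0],"twist":[0,0,0],"grip":-1},{"translation":[0,0,0],"twist":[0,0,0],"grip":-1},{"translation":[0,0,0],"twist":[0,0,0],"grip":-1}]'; python3 go.py .423 -.194 .05
```

```text
t: 8.85
tool_pos: [0.4223, -0.1894, 0.0517]
orientation: [0.239, 3.127, 0.002]
force: [-0.1, 0.1, -0.9]
opening: 0.0615
t 8.85 pos [ 0.4223 -0.1894  0.0517] F [-0.12  0.07 -0.9 ] open 0.0615 
shift mm [-1.4 -4.4  1.7] twist [0.002 0.005 0.01 ]
```

```bash
python3 -m pendant '[{"translation":[0,0,1.5],"twist":[0,0,0],"grip":-1},{"translation":[0,0,1.5],"twist":[0,0,0],"grip":-1},{"translation":[0,0,1.5],"twist":[0,0,0],"grip":-1},{"translation":[0,0,1.5],"twist":[0,0,0],"grip":-1},{"translation":[0,0,0],"twist":[0,0,0],"grip":-1},{"translation":[0,0,0],"twist":[0,0,0],"grip":-1},{"translation":[0,0,0],"twist":[0,0,0],"grip":-1},{"translation":[0,0,0],"twist":[0,0,0],"grip":-1},{"translation":[0,0,0],"twist":[0,0,0],"grip":-1},{"translation":[0,0,0],"twist":[0,0,0],"grip":-1}]'; python3 go.py .423 -.194 .05
```

```text
t: 9.85
tool_pos: [0.4242, -0.1895, 0.0501]
orientation: [0.238, 3.125, 0.002]
force: [-0.2, 0.3, 1.2]
opening: 0.0616
t 9.85 pos [ 0.4242 -0.1895  0.0501] F [-0.21  0.33  1.23] open 0.0616 
shift mm [ 0.5 -4.6  0.1] twist [0.002 0.008 0.01 ]
```

Contact: Fz went from -1 to +1.2 N at the expected height. Releasing and rising.

```bash
python3 -m pendant '[{"translation":[0,0,0],"twist":[0,0,0],"grip":0.3},{"translation":[0,0,0],"twist":[0,0,0],"grip":0.7},{"translation":[0,0,0],"twist":[0,0,0],"grip":1},{"translation":[0,0,0],"twist":[0,0,0],"grip":1},{"translation":[0,0,0],"twist":[0,0,0],"grip":1},{"translation":[0,0,-10],"twist":[0,0,0],"grip":1},{"translation":[0,0,-20],"twist":[0,0,0],"grip":1},{"translation":[0,0,-30],"twist":[0,0,0],"grip":1},{"translation":[0,0,-30],"twist":[0,0,0],"grip":1},{"translation":[0,0,-20],"twist":[0,0,0],"grip":1}]'; python3 lid.py pics/w2.png 0.105; python3 go.py .527 .209 .165
```

```text
t: 10.85
tool_pos: [0.4208, -0.1882, 0.1628]
orientation: [0.239, 3.13, 0.006]
force: [0.3, -0.6, 0.3]
opening: 0.093
[277, 208, 86, 83, 5568] circ 422.9261169433594 -189.46124267578125 r 31.654895782470703 mean [ 0.4215 -0.1892  0.1046] h 0.1045 colour [192. 180. 163.]
t 10.9 pos [ 0.4224 -0.1891  0.1663] F [ 1.79 -0.03  2.16] open 0.0931 
shift mm [-43.  409.4   2.5] twist [0.002 0.006 0.01 ]
```

The tin stands at (0.423,-0.189), upright at tray height. Going to the middle tin.

```bash
python3 -m pendant '[{"translation":[-4,22,0],"twist":[0,0,0],"grip":1},{"translation":[-4,42,0],"twist":[0,0,0],"grip":1},{"translation":[-5,48,0],"twist":[0,0,0],"grip":1},{"translation":[-5,48,0],"twist":[0,0,0],"grip":1},{"translation":[-5,48,0],"twist":[0,0,0],"grip":1},{"translation":[-5,48,0],"twist":[0,0,0],"grip":1},{"translation":[-4,48,0],"twist":[0,0,0],"grip":1},{"translation":[-4,48,0],"twist":[0,0,0],"grip":1},{"translation":[-4,32,0],"twist":[0,0,0],"grip":1},{"translation":[-3,14,0],"twist":[0,0,0],"grip":1}]'; python3 lid.py pics/w3.png 0.105;python3 go.py .5265 .2095 .05
```

```text
t: 11.9
tool_pos: [0.5315, 0.209, 0.1739]
orientation: [0.248, 3.113, -0.002]
force: [-0.6, -0.1, -0.4]
opening: 0.093
[280, 195, 84, 82, 5324] circ 527.5390014648438 209.6963653564453 r 31.557819366455078 mean [0.5261 0.2099 0.1056] h 0.1056 colour [208. 196. 177.]
[284, 315, 75, 54, 3390] circ 625.8742065429688 193.7767791748047 r 31.522226333618164 mean [0.6198 0.1948 0.1052] h 0.1053 colour [204. 191. 172.]
t 11.95 pos [0.5318 0.2098 0.1739] F [-2.35 -0.2   0.5 ] open 0.0931 
shift mm [  7.5  -1.3 123.8] twist [0.001 0.019 0.004]
```

```bash
python3 -m pendant '[{"translation":[0,0,0],"twist":[0,0.015,0],"grip":1},{"translation":[4,0,12],"twist":[0,0,0],"grip":1},{"translation":[0,0,18],"twist":[0,0,0],"grip":1},{"translation":[0,0,18],"twist":[0,0,0],"grip":1},{"translation":[0,0,18],"twist":[0,0,0],"grip":1},{"translation":[0,0,16],"twist":[0,0,0],"grip":1},{"translation":[0,0,8],"twist":[0,0,0],"grip":1},{"translation":[0,0,0],"twist":[0,0,0],"grip":1},{"translation":[0,0,0],"twist":[0,0,0],"grip":1},{"translation":[0,0,0],"twist":[0,0,0],"grip":1}]';python3 go.py .5265 .2095 .05
```

```text
t: 12.95
tool_pos: [0.5255, 0.1983, 0.0775]
orientation: [-0.267, -3.129, 0.005]
force: [0.0, 0.4, -0.4]
opening: 0.0932
t 12.95 pos [0.5255 0.1983 0.0775] F [ 0.    0.45 -0.43] open 0.0932 
shift mm [ 0.9 11.3 27.4] twist [-0.003 -0.001 -0.008]
```

```bash
python3 -m pendant '[{"translation":[0,5,0],"twist":[0,0,0],"grip":1},{"translation":[0,5,0],"twist":[0,0,0],"grip":1},{"translation":[0,0,0],"twist":[0,0,0],"grip":1},{"translation":[0,0,6],"twist":[0,0,0],"grip":1},{"translation":[0,0,8],"twist":[0,0,0],"grip":1},{"translation":[0,0,8],"twist":[0,0,0],"grip":1},{"translation":[0,0,4],"twist":[0,0,0],"grip":1},{"translation":[0,0,0],"twist":[0,0,0],"grip":1},{"translation":[0,0,0],"twist":[0,0,0],"grip":1},{"translation":[0,0,0],"twist":[0,0,0],"grip":1}]';python3 go.py .5265 .2095 .05
```

```text
t: 13.95
tool_pos: [0.5285, 0.2097, 0.0507]
orientation: [0.266, 3.129, -0.003]
force: [0.1, -0.4, -0.2]
opening: 0.0929
t 13.95 pos [0.5285 0.2097 0.0507] F [ 0.14 -0.43 -0.18] open 0.0929 
shift mm [ 1.9 -0.6  0.7] twist [-0.002  0.002 -0.007]
```

```bash
python3 -m pendant '[{"translation":[1,0,0],"twist":[0,0,0],"grip":0},{"translation":[0,0,0],"twist":[0,0,0],"grip":-1},{"translation":[0,0,0],"twist":[0,0,0],"grip":-1},{"translation":[0,0,0],"twist":[0,0,0],"grip":-1},{"translation":[0,0,0],"twist":[0,0,0],"grip":-1},{"translation":[0,0,0],"twist":[0,0,0],"grip":-1},{"translation":[0,0,0],"twist":[0,0,0],"grip":-1},{"translation":[0,0,0],"twist":[0,0,0],"grip":-1},{"translation":[0,0,0],"twist":[0,0,0],"grip":-1},{"translation":[0,0,0],"twist":[0,0,0],"grip":-1}]' 30; python3 go.py .527 .209 .05
```

```text
t: 14.95
tool_pos: [0.5282, 0.21, 0.0519]
orientation: [0.266, 3.127, -0.002]
force: [0.2, 0.1, -0.6]
opening: 0.0617
t 14.95 pos [0.5282 0.21   0.0519] F [ 0.22  0.07 -0.61] open 0.0617 
shift mm [ 1.  -1.2  1.9] twist [-0.001  0.003 -0.008]
```

```bash
python3 -m pendant '[{"translation":[0,0,-8],"twist":[0,0,0],"grip":-1},{"translation":[0,0,-16],"twist":[0,0,0],"grip":-1},{"translation":[0,0,-20],"twist":[0,0,0],"grip":-1},{"translation":[0,0,-20],"twist":[0,0,0],"grip":-1},{"translation":[0,0,-20],"twist":[0,0,0],"grip":-1},{"translation":[0,0,-16],"twist":[0,0,0],"grip":-1},{"translation":[0,0,-8],"twist":[0,0,0],"grip":-1},{"translation":[0,0,0],"twist":[0,0,0],"grip":-1},{"translation":[0,0,0],"twist":[0,0,0],"grip":-1},{"translation":[0,0,0],"twist":[0,0,0],"grip":-1}]'; python3 weigh.py; python3 go.py .592 -.212 .17
```

```text
t: 15.95
tool_pos: [0.5261, 0.2098, 0.1678]
orientation: [0.266, 3.129, -0.003]
force: [-0.1, -0.5, -3.8]
opening: 0.062
F mean [-0.19  0.13 -3.84] sd [0.38 0.5  0.43] open 0.06162971134762491 t 16.65 mass~ 0.3911065183605111
t 16.65 pos [0.5265 0.21   0.1685] F [-0.6   0.66 -4.08] open 0.0616 
shift mm [-135.9 -404.9   -0.6] twist [-0.001  0.002 -0.007]
```

The middle tin weighs 0.39 kg, so it is the full one. I'll set it down in the tray's middle slot for now, then check the third tin.

```bash
python3 -m pendant '[{"translation":[-4,-20,0],"twist":[0,0,0],"grip":-1},{"translation":[-5,-36,0],"twist":[0,0,0],"grip":-1},{"translation":[-6,-46,0],"twist":[0,0,0],"grip":-1},{"translation":[-6,-46,0],"twist":[0,0,0],"grip":-1},{"translation":[-6,-46,0],"twist":[0,0,0],"grip":-1},{"translation":[-6,-46,0],"twist":[0,0,0],"grip":-1},{"translation":[-5,-46,0],"twist":[0,0,0],"grip":-1},{"translation":[-4,-46,0],"twist":[0,0,0],"grip":-1},{"translation":[-3,-40,0],"twist":[0,0,0],"grip":-1},{"translation":[-2,-24,0],"twist":[0,0,0],"grip":-1}]' 35; python3 -m pendant '[{"translation":[0,0,0],"twist":[0,0,0],"grip":-1},{"translation":[0,0,0],"twist":[0,0,0],"grip":-1},{"translation":[0,0,10],"twist":[0,0,0],"grip":-1},{"translation":[0,0,16],"twist":[0,0,0],"grip":-1},{"translation":[0,0,16],"twist":[0,0,0],"grip":-1},{"translation":[0,0,10],"twist":[0,0,0],"grip":-1},{"translation":[0,0,4],"twist":[0,0,0],"grip":-1},{"translation":[0,0,0],"twist":[0,0,0],"grip":-1},{"translation":[0,0,0],"twist":[0,0,0],"grip":-1},{"translation":[0,0,0],"twist":[0,0,0],"grip":-1}]'; python3 go.py .512 -.203 .055
```

```text
t: 17.65
tool_pos: [0.5067, -0.1991, 0.1703]
orientation: [0.253, 3.124, -0.002]
force: [0.1, 0.8, -4.3]
opening: 0.0615
t: 18.65
tool_pos: [0.5079, -0.1962, 0.1111]
orientation: [0.249, 3.124, -0.001]
force: [-0.5, -0.4, -3.1]
opening: 0.0616
t 18.65 pos [ 0.5079 -0.1962  0.1111] F [-0.53 -0.36 -3.14] open 0.0616 
shift mm [-4.7 -6.1 56.1] twist [0.    0.008 0.004]
```

```bash
python3 -m pendant '[{"translation":[-2,-2,0],"twist":[0,0.006,0],"grip":-1},{"translation":[-2,-2,6],"twist":[0,0,0],"grip":-1},{"translation":[0,0,12],"twist":[0,0,0],"grip":-1},{"translation":[0,0,14],"twist":[0,0,0],"grip":-1},{"translation":[0,0,10],"twist":[0,0,0],"grip":-1},{"translation":[0,0,6],"twist":[0,0,0],"grip":-1},{"translation":[0,0,2],"twist":[0,0,0],"grip":-1},{"translation":[0,0,0],"twist":[0,0,0],"grip":-1},{"translation":[0,0,0],"twist":[0,0,0],"grip":-1},{"translation":[0,0,0],"twist":[0,0,0],"grip":-1}]'; python3 go.py .512 -.203 .05
```

```text
t: 19.65
tool_pos: [0.5119, -0.2018, 0.057]
orientation: [0.25, 3.129, -0.0]
force: [-0.2, -0.4, -3.8]
opening: 0.0616
t 19.65 pos [ 0.5119 -0.2018  0.057 ] F [-0.21 -0.4  -3.82] open 0.0616 
shift mm [-0.3 -1.2  7. ] twist [0.    0.002 0.003]
```

```bash
python3 -m pendant '[{"translation":[0,0,2],"twist":[0,0,0],"grip":-1},{"translation":[0,0,1.5],"twist":[0,0,0],"grip":-1},{"translation":[0,0,1.5],"twist":[0,0,0],"grip":-1},{"translation":[0,0,1.5],"twist":[0,0,0],"grip":-1},{"translation":[0,0,1.5],"twist":[0,0,0],"grip":-1},{"translation":[0,0,1],"twist":[0,0,0],"grip":-1},{"translation":[0,0,0],"twist":[0,0,0],"grip":-1},{"translation":[0,0,0],"twist":[0,0,0],"grip":-1},{"translation":[0,0,0],"twist":[0,0,0],"grip":-1},{"translation":[0,0,0],"twist":[0,0,0],"grip":-1}]'; python3 go.py .512 -.203 .05
```

```text
t: 20.65
tool_pos: [0.5139, -0.2025, 0.0509]
orientation: [0.249, 3.125, -0.003]
force: [-0.1, 1.0, -3.3]
opening: 0.0614
t 20.65 pos [ 0.5139 -0.2025  0.0509] F [-0.11  0.96 -3.34] open 0.0614 
shift mm [ 1.8 -0.7  0.9] twist [-0.001  0.007  0.003]
```

```bash
python3 -m pendant '[{"translation":[0,0,1],"twist":[0,0,0],"grip":-1},{"translation":[0,0,1],"twist":[0,0,0],"grip":-1},{"translation":[0,0,1],"twist":[0,0,0],"grip":-1},{"translation":[0,0,1],"twist":[0,0,0],"grip":-1},{"translation":[0,0,1],"twist":[0,0,0],"grip":-1},{"translation":[0,0,0],"twist":[0,0,0],"grip":-1},{"translation":[0,0,0],"twist":[0,0,0],"grip":-1},{"translation":[0,0,0],"twist":[0,0,0],"grip":-1},{"translation":[0,0,0],"twist":[0,0,0],"grip":-1},{"translation":[0,0,0],"twist":[0,0,0],"grip":-1}]'; python3 go.py .512 -.203 .05
```

```text
t: 21.65
tool_pos: [0.5145, -0.2027, 0.0509]
orientation: [0.249, 3.125, -0.003]
force: [-0.5, 0.1, -1.5]
opening: 0.0617
t 21.65 pos [ 0.5145 -0.2027  0.0509] F [-0.45  0.14 -1.55] open 0.0617 
shift mm [ 2.4 -0.7  0.9] twist [-0.001  0.007  0.003]
```

Contact: the weight is partly carried and z has stopped falling. Releasing, then going to the far tin.

```bash
python3 -m pendant '[{"translation":[0,0,0.5],"twist":[0,0,0],"grip":0.3},{"translation":[0,0,0],"twist":[0,0,0],"grip":0.7},{"translation":[0,0,0],"twist":[0,0,0],"grip":1},{"translation":[0,0,0],"twist":[0,0,0],"grip":1},{"translation":[0,0,0],"twist":[0,0,0],"grip":1},{"translation":[0,0,-10],"twist":[0,0,0],"grip":1},{"translation":[0,0,-20],"twist":[0,0,0],"grip":1},{"translation":[0,0,-30],"twist":[0,0,0],"grip":1},{"translation":[0,0,-30],"twist":[0,0,0],"grip":1},{"translation":[0,0,-20],"twist":[0,0,0],"grip":1}]'; python3 lid.py pics/w4.png 0.105; python3 go.py .626 .194 .165
```

```text
t: 22.65
tool_pos: [0.5119, -0.2016, 0.1635]
orientation: [0.25, 3.129, -0.0]
force: [1.4, -0.2, -0.0]
opening: 0.0933
[271, 66, 96, 102, 7597] circ 422.8829345703125 -189.47659301757812 r 31.495296478271484 mean [ 0.422  -0.1893  0.1048] h 0.1047 colour [198. 186. 169.]
[277, 208, 86, 83, 5543] circ 513.8388671875 -203.0291748046875 r 31.539386749267578 mean [ 0.5124 -0.2028  0.1046] h 0.1046 colour [190. 179. 162.]
[0, 283, 56, 50, 1224] circ 526.2425537109375 -436.98114013671875 r 26.97337532043457 mean [ 0.525  -0.4341  0.1045] h 0.1043 colour [173. 173. 155.]
t 22.7 pos [ 0.5136 -0.2025  0.1673] F [ 1.2  -0.26  2.45] open 0.0933 
shift mm [-48.2 409.3   2. ] twist [-0.002  0.008  0.003]
```

```bash
python3 -m pendant '[{"translation":[-5,22,0],"twist":[0,0.004,0],"grip":1},{"translation":[-5,42,0],"twist":[0,0.004,0],"grip":1},{"translation":[-5,48,0],"twist":[0,0,0],"grip":1},{"translation":[-5,48,0],"twist":[0,0,0],"grip":1},{"translation":[-5,48,0],"twist":[0,0,0],"grip":1},{"translation":[-5,48,0],"twist":[0,0,0],"grip":1},{"translation":[-5,48,0],"twist":[0,0,0],"grip":1},{"translation":[-5,48,0],"twist":[0,0,0],"grip":1},{"translation":[-4,34,0],"twist":[0,0,0],"grip":1},{"translation":[-3,16,0],"twist":[0,0,0],"grip":1}]'; python3 -m pendant '[{"translation":[0,0,0],"twist":[0,0,0],"grip":1},{"translation":[0,0,0],"twist":[0,0,0],"grip":1},{"translation":[0,0,5],"twist":[0,0,0],"grip":1},{"translation":[0,0,10],"twist":[0,0,0],"grip":1},{"translation":[0,0,10],"twist":[0,0,0],"grip":1},{"translation":[0,0,5],"twist":[0,0,0],"grip":1},{"translation":[0,0,0],"twist":[0,0,0],"grip":1},{"translation":[0,0,0],"twist":[0,0,0],"grip":1},{"translation":[0,0,0],"twist":[0,0,0],"grip":1},{"translation":[0,0,0],"twist":[0,0,0],"grip":1}]'; python3 go.py .626 .194 .05;python3 lid.py pics/w5.png 0.105
```

```text
t: 23.7
tool_pos: [0.6303, 0.1975, 0.173]
orientation: [0.26, 3.12, -0.007]
force: [-0.3, -0.5, -0.5]
opening: 0.0929
t: 24.7
tool_pos: [0.6296, 0.1943, 0.1393]
orientation: [0.263, 3.122, -0.009]
force: [-0.5, 0.4, 0.2]
opening: 0.0931
t 24.7 pos [0.6296 0.1943 0.1393] F [-0.49  0.39  0.17] open 0.0931 
shift mm [ 4.3 -0.4 89.3] twist [-0.005  0.009 -0.006]
[273, 208, 95, 92, 6794] circ 626.8881225585938 193.91273498535156 r 31.683391571044922 mean [0.6253 0.194  0.1056] h 0.1056 colour [208. 196. 176.]
```

```bash
python3 -m pendant '[{"translation":[1,0,0],"twist":[-0.005,0.008,0],"grip":1},{"translation":[1,0,8],"twist":[0,0,0],"grip":1},{"translation":[0,0,14],"twist":[0,0,0],"grip":1},{"translation":[0,0,16],"twist":[0,0,0],"grip":1},{"translation":[0,0,16],"twist":[0,0,0],"grip":1},{"translation":[0,0,14],"twist":[0,0,0],"grip":1},{"translation":[0,0,10],"twist":[0,0,0],"grip":1},{"translation":[0,0,4],"twist":[0,0,0],"grip":1},{"translation":[0,0,0],"twist":[0,0,0],"grip":1},{"translation":[0,0,0],"twist":[0,0,0],"grip":1}]'; python3 go.py .6265 .194 .05
```

```text
t: 25.75
tool_pos: [0.6259, 0.1947, 0.0476]
orientation: [-0.263, -3.128, 0.001]
force: [0.3, 0.8, -0.3]
opening: 0.0931
t 25.75 pos [0.6259 0.1947 0.0476] F [ 0.35  0.75 -0.29] open 0.0931 
shift mm [-0.7 -0.5 -2.4] twist [-0.001 -0.003 -0.005]
```

```bash
python3 -m pendant '[{"translation":[0,0,-1],"twist":[0,0,0],"grip":0},{"translation":[0,0,0],"twist":[0,0,0],"grip":-1},{"translation":[0,0,0],"twist":[0,0,0],"grip":-1},{"translation":[0,0,0],"twist":[0,0,0],"grip":-1},{"translation":[0,0,0],"twist":[0,0,0],"grip":-1},{"translation":[0,0,0],"twist":[0,0,0],"grip":-1},{"translation":[0,0,0],"twist":[0,0,0],"grip":-1},{"translation":[0,0,0],"twist":[0,0,0],"grip":-1},{"translation":[0,0,0],"twist":[0,0,0],"grip":-1},{"translation":[0,0,0],"twist":[0,0,0],"grip":-1}]' 30; python3 go.py .6265 .194 .05;  python3 -m pendant '[{"translation":[0,0,-8],"twist":[0,0,0],"grip":-1},{"translation":[0,0,-16],"twist":[0,0,0],"grip":-1},{"translation":[0,0,-20],"twist":[0,0,0],"grip":-1},{"translation":[0,0,-20],"twist":[0,0,0],"grip":-1},{"translation":[0,0,-20],"twist":[0,0,0],"grip":-1},{"translation":[0,0,-16],"twist":[0,0,0],"grip":-1},{"translation":[0,0,-8],"twist":[0,0,0],"grip":-1},{"translation":[0,0,0],"twist":[0,0,0],"grip":-1},{"translation":[0,0,0],"twist":[0,0,0],"grip":-1},{"translation":[0,0,0],"twist":[0,0,0],"grip":-1}]'; python3 weigh.py; python3 go.py .61 -.213 .17
```

```text
t: 26.75
tool_pos: [0.628, 0.1951, 0.0519]
orientation: [0.263, 3.129, 0.001]
force: [0.4, 0.5, -0.5]
opening: 0.0618
t 26.75 pos [0.628  0.1951 0.0519] F [ 0.4   0.45 -0.47] open 0.0618 
shift mm [ 1.3 -1.3  1.9] twist [ 0.001  0.002 -0.005]
t: 27.75
tool_pos: [0.6275, 0.1952, 0.1703]
orientation: [0.263, 3.128, 0.002]
force: [-0.1, -0.4, -2.7]
opening: 0.0617
F mean [ 0.1   0.05 -1.99] sd [0.53 0.47 0.6 ] open 0.06173182866422991 t 28.45 mass~ 0.2024054642083097
t 28.45 pos [0.6278 0.1952 0.1709] F [-0.08 -0.23 -0.87] open 0.0617 
shift mm [-5.050e+01 -4.055e+02  4.000e-01] twist [ 0.002  0.004 -0.005]
```

The far tin weighs 0.20 kg. It goes to the tray's far slot.

```bash
python3 -m pendant '[{"translation":[-4,-20,0],"twist":[0,0,0],"grip":-1},{"translation":[-5,-36,0],"twist":[0,0,0],"grip":-1},{"translation":[-6,-46,0],"twist":[0,0,0],"grip":-1},{"translation":[-6,-46,0],"twist":[0,0,0],"grip":-1},{"translation":[-6,-46,0],"twist":[0,0,0],"grip":-1},{"translation":[-6,-46,0],"twist":[0,0,0],"grip":-1},{"translation":[-6,-46,0],"twist":[0,0,0],"grip":-1},{"translation":[-5,-46,0],"twist":[0,0,0],"grip":-1},{"translation":[-4,-40,0],"twist":[0,0,0],"grip":-1},{"translation":[-2,-24,0],"twist":[0,0,0],"grip":-1}]' 30; python3 -m pendant '[{"translation":[0,0,0],"twist":[0,0,0],"grip":-1},{"translation":[0,0,0],"twist":[0,0,0],"grip":-1},{"translation":[0,0,0],"twist":[0,0,0],"grip":-1},{"translation":[0,0,4],"twist":[0,0,0],"grip":-1},{"translation":[0,0,6],"twist":[0,0,0],"grip":-1},{"translation":[0,0,6],"twist":[0,0,0],"grip":-1},{"translation":[0,0,4],"twist":[0,0,0],"grip":-1},{"translation":[0,0,0],"twist":[0,0,0],"grip":-1},{"translation":[0,0,0],"twist":[0,0,0],"grip":-1},{"translation":[0,0,0],"twist":[0,0,0],"grip":-1}]'; python3 go.py .61 -.213 .055
```

```text
t: 29.45
tool_pos: [0.6119, -0.2135, 0.1711]
orientation: [0.249, 3.124, 0.004]
force: [-0.5, 0.6, -1.8]
opening: 0.0615
t: 30.45
tool_pos: [0.6118, -0.212, 0.1483]
orientation: [0.248, 3.126, 0.005]
force: [0.3, 0.6, -1.5]
opening: 0.0616
t 30.45 pos [ 0.6118 -0.212   0.1483] F [ 0.33  0.55 -1.47] open 0.0616 
shift mm [ 2.2 -1.6 93.3] twist [0.004 0.006 0.004]
```

```bash
python3 -m pendant '[{"translation":[0,0,5],"twist":[0.003,0.005,0],"grip":-1},{"translation":[0,0,12],"twist":[0,0,0],"grip":-1},{"translation":[0,0,16],"twist":[0,0,0],"grip":-1},{"translation":[0,0,18],"twist":[0,0,0],"grip":-1},{"translation":[0,0,16],"twist":[0,0,0],"grip":-1},{"translation":[0,0,12],"twist":[0,0,0],"grip":-1},{"translation":[0,0,6],"twist":[0,0,0],"grip":-1},{"translation":[0,0,2],"twist":[0,0,0],"grip":-1},{"translation":[0,0,0],"twist":[0,0,0],"grip":-1},{"translation":[0,0,0],"twist":[0,0,0],"grip":-1}]'; python3 go.py .61 -.213 .05
```

```text
t: 31.45
tool_pos: [0.611, -0.212, 0.0525]
orientation: [-0.249, -3.13, -0.002]
force: [0.6, 0.0, -1.2]
opening: 0.0617
t 31.45 pos [ 0.611  -0.212   0.0525] F [ 0.58  0.04 -1.25] open 0.0617 
shift mm [ 0.8 -1.1  2.5] twist [ 0.001 -0.001  0.004]
```

```bash
python3 -m pendant '[{"translation":[0,0,1],"twist":[0,0,0],"grip":-1},{"translation":[0,0,1],"twist":[0,0,0],"grip":-1},{"translation":[0,0,1],"twist":[0,0,0],"grip":-1},{"translation":[0,0,1.5],"twist":[0,0,0],"grip":-1},{"translation":[0,0,1.5],"twist":[0,0,0],"grip":-1},{"translation":[0,0,1],"twist":[0,0,0],"grip":-1},{"translation":[0,0,0],"twist":[0,0,0],"grip":-1},{"translation":[0,0,0],"twist":[0,0,0],"grip":-1},{"translation":[0,0,0],"twist":[0,0,0],"grip":-1},{"translation":[0,0,0],"twist":[0,0,0],"grip":-1}]'; python3 go.py .61 -.213 .05
```

```text
t: 32.45
tool_pos: [0.6142, -0.2134, 0.0508]
orientation: [0.249, 3.126, -0.002]
force: [-1.2, 0.3, 0.6]
opening: 0.0618
t 32.45 pos [ 0.6142 -0.2134  0.0508] F [-1.22  0.33  0.56] open 0.0618 
shift mm [ 4.2 -0.3  0.8] twist [-0.001  0.006  0.004]
```

```bash
python3 -m pendant '[{"translation":[0,0,0.5],"twist":[0,0,0],"grip":0.3},{"translation":[0,0,0],"twist":[0,0,0],"grip":0.7},{"translation":[0,0,0],"twist":[0,0,0],"grip":1},{"translation":[0,0,0],"twist":[0,0,0],"grip":1},{"translation":[0,0,0],"twist":[0,0,0],"grip":1},{"translation":[0,0,-10],"twist":[0,0,0],"grip":1},{"translation":[0,0,-20],"twist":[0,0,0],"grip":1},{"translation":[0,0,-30],"twist":[0,0,0],"grip":1},{"translation":[0,0,-20],"twist":[0,0,0],"grip":1},{"translation":[0,0,-10],"twist":[0,0,0],"grip":1}]'; python3 lid.py pics/w6.png 0.105; python3 go.py .513 -.203 .145
```

```text
t: 33.45
tool_pos: [0.6124, -0.2126, 0.1433]
orientation: [0.249, 3.129, -0.0]
force: [-0.8, -0.6, 0.1]
opening: 0.0932
[258, 43, 106, 114, 9376] circ 513.9652709960938 -203.0976104736328 r 31.506227493286133 mean [ 0.513  -0.2029  0.1048] h 0.1047 colour [200. 188. 171.]
[273, 212, 92, 89, 6443] circ 612.8028564453125 -214.4831085205078 r 31.561168670654297 mean [ 0.6115 -0.2142  0.1046] h 0.1045 colour [189. 177. 160.]
t 33.5 pos [ 0.6133 -0.213   0.1451] F [ 0.49 -0.84  1.57] open 0.0927 
shift mm [100.6  -6.   -0.5] twist [-0.001  0.005  0.004]
```

Both tins are standing. Moving back to the heavy tin at (0.513,-0.203).

```bash
python3 -m pendant '[{"translation":[10,-1,0],"twist":[0,0.004,0],"grip":1},{"translation":[18,-1,0],"twist":[0,0,0],"grip":1},{"translation":[22,-1,0],"twist":[0,0,0],"grip":1},{"translation":[22,-1,0],"twist":[0,0,0],"grip":1},{"translation":[16,-1,0],"twist":[0,0,0],"grip":1},{"translation":[8,-1,0],"twist":[0,0,0],"grip":1},{"translation":[0,0,0],"twist":[0,0,0],"grip":1},{"translation":[0,0,0],"twist":[0,0,0],"grip":1},{"translation":[0,0,0],"twist":[0,0,0],"grip":1},{"translation":[0,0,0],"twist":[0,0,0],"grip":1}]';  python3 go.py .513 -.203 .05
```

```text
t: 34.5
tool_pos: [0.5085, -0.2015, 0.1369]
orientation: [-0.248, -3.123, -0.004]
force: [0.4, 0.5, -0.1]
opening: 0.0927
t 34.5 pos [ 0.5085 -0.2015  0.1369] F [ 0.37  0.45 -0.06] open 0.0927 
shift mm [-5.5 -0.9 86.8] twist [ 0.002 -0.009  0.004]
```

```bash
python3 -m pendant '[{"translation":[-2,0,0],"twist":[0,-0.008,0],"grip":1},{"translation":[-2,0,8],"twist":[0,0,0],"grip":1},{"translation":[0,0,14],"twist":[0,0,0],"grip":1},{"translation":[0,0,16],"twist":[0,0,0],"grip":1},{"translation":[0,0,16],"twist":[0,0,0],"grip":1},{"translation":[0,0,14],"twist":[0,0,0],"grip":1},{"translation":[0,0,8],"twist":[0,0,0],"grip":1},{"translation":[0,0,4],"twist":[0,0,0],"grip":1},{"translation":[0,0,0],"twist":[0,0,0],"grip":1},{"translation":[0,0,0],"twist":[0,0,0],"grip":1}]';  python3 go.py .513 -.203 .05
```

```text
t: 35.5
tool_pos: [0.5129, -0.2013, 0.0481]
orientation: [-0.247, -3.129, -0.005]
force: [0.1, 0.2, 0.6]
opening: 0.0928
t 35.5 pos [ 0.5129 -0.2013  0.0481] F [0.14 0.16 0.59] open 0.0928 
shift mm [-0.4 -1.7 -1.9] twist [ 0.003 -0.003  0.005]
```

```bash
python3 -m pendant '[{"translation":[0,-1,-1],"twist":[0,0,0],"grip":0},{"translation":[0,0,0],"twist":[0,0,0],"grip":-1},{"translation":[0,0,0],"twist":[0,0,0],"grip":-1},{"translation":[0,0,0],"twist":[0,0,0],"grip":-1},{"translation":[0,0,0],"twist":[0,0,0],"grip":-1},{"translation":[0,0,0],"twist":[0,0,0],"grip":-1},{"translation":[0,0,0],"twist":[0,0,0],"grip":-1},{"translation":[0,0,0],"twist":[0,0,0],"grip":-1},{"translation":[0,0,0],"twist":[0,0,0],"grip":-1},{"translation":[0,0,0],"twist":[0,0,0],"grip":-1}]' 35; python3 -m pendant '[{"translation":[0,0,-6],"twist":[0,0,0],"grip":-1},{"translation":[0,0,-14],"twist":[0,0,0],"grip":-1},{"translation":[0,0,-22],"twist":[0,0,0],"grip":-1},{"translation":[0,0,-26],"twist":[0,0,0],"grip":-1},{"translation":[0,0,-26],"twist":[0,0,0],"grip":-1},{"translation":[0,0,-26],"twist":[0,0,0],"grip":-1},{"translation":[0,0,-20],"twist":[0,0,0],"grip":-1},{"translation":[0,0,-10],"twist":[0,0,0],"grip":-1},{"translation":[0,0,0],"twist":[0,0,0],"grip":-1},{"translation":[0,0,0],"twist":[0,0,0],"grip":-1}]';python3 -m pendant '[{"translation":[0,0,0],"twist":[0,0,0],"grip":-1},{"translation":[0,0,0],"twist":[0,0,0],"grip":-1},{"translation":[0,0,0],"twist":[0,0,0],"grip":-1},{"translation":[0,0,0],"twist":[0,0,0],"grip":-1},{"translation":[0,0,0],"twist":[0,0,0],"grip":-1},{"translation":[0,0,0],"twist":[0,0,0],"grip":-1},{"translation":[0,0,0],"twist":[0,0,0],"grip":-1},{"translation":[0,0,0],"twist":[0,0,0],"grip":-1},{"translation":[0,0,0],"twist":[0,0,0],"grip":-1},{"translation":[0,0,0],"twist":[0,0,0],"grip":-1}]'; python3 weigh.py; python3 go.py .513 -.203 .22; python3 - <<'E'
from h import *
p,_=robot.read_camera("scene");cv2.imwrite("pics/s2.png",p[:,:,::-1])
p,_=robot.read_camera("top");cv2.imwrite("pics/t2.png",p[:,:,::-1])
E
```

```text
t: 36.5
tool_pos: [0.5147, -0.2033, 0.052]
orientation: [0.247, 3.13, 0.002]
force: [0.2, -0.1, 0.3]
opening: 0.0614
t: 37.5
tool_pos: [0.5114, -0.2022, 0.2105]
orientation: [-0.247, -3.128, -0.005]
force: [0.2, 0.3, -4.6]
opening: 0.0616
t: 38.5
tool_pos: [0.5089, -0.2009, 0.2051]
orientation: [-0.247, -3.12, -0.011]
force: [0.1, 0.1, -4.1]
opening: 0.0615
F mean [-0.    0.11 -3.63] sd [0.37 0.4  0.46] open 0.0613050679857886 t 39.2 mass~ 0.3703949153973709
t 39.2 pos [ 0.5089 -0.2009  0.205 ] F [-0.27  0.78 -3.25] open 0.0613 
shift mm [ -4.2  -1.3 -15.1] twist [ 0.006 -0.012  0.004]
```

View pics/s2.png

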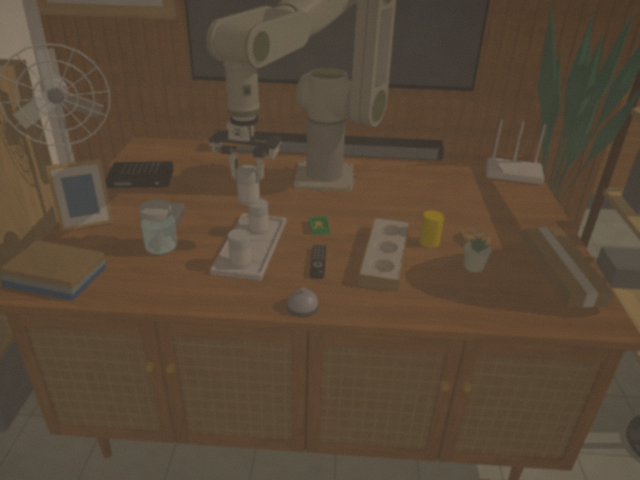

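View pics/t2.png

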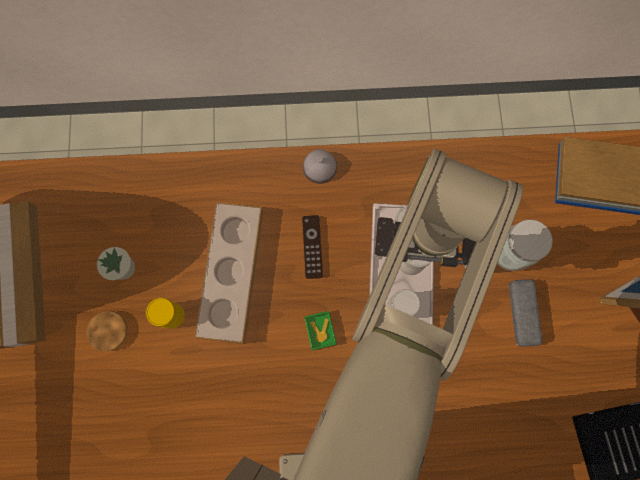

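The scene view shows the heavy tin held upright at (248,185), clear of the two tins on the tray at (258,215) and (240,247). The other things are at the pixels they started from. The underside is at about 0.16 m, so I'm handing in.

```bash
python3 -c "
from plant import robot
s=robot.read_state();print(s['t'],s['dq'].round(3));robot.close_job()"
```

```text
39.3 [ 0.     0.002  0.002  0.001 -0.     0.   ]
the job is handed in; nothing more can be done
```

I handed the job in at t = 39.3 s, with the heaviest tin held upright and the two lighter ones standing on the tray.

- **Weights:** I lifted and weighed all three tins: near 0.11 kg, middle 0.39 kg (the full one), far 0.20 kg. The two lighter readings came out slightly under the stated masses, but the ranking is clear.
- **Detour:** The full tin came out second, so I stood it in the tray's middle slot for a while. I set the far tin down on the tray, then picked the full one up again.
- **Last checks:**
  - The held tin read 0.37 kg this time.
  - The arm was still, with a tilt of about 0.013 rad.
  - The held tin's underside was about 16 cm above the cabinet top.
  - The wrist-camera views after release showed both lighter tins upright.
  - In the final pictures nothing touched the held tin, and the other things on the cabinet looked unmoved. The arm hid part of the tray in the top view.

No check failed. The tool was once 11 mm off sideways before the middle grasp; I corrected it before closing the gripper.

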